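# Find the stamped crate and push it to the dispatch line

### The arm

A 7-joint arm with a two-finger parallel gripper is mounted at the origin on a cart in front of the work surface, level with it; the furniture and walls round the work are solid. World frame = base frame: x ahead of the robot, y to its left, z up, the work surface at z = 0. Lengths are in m, angles in rad, forces in N, time in s.
With the tool pointing down it reaches from about 0.35 to 0.9 m from the base axis. Payload 19.9 kg.
Tool frame: the origin (TCP) lies between the finger pads; the fingertips stand 19 mm ahead of it and the grasp point (between the pads) is the TCP; z points along the fingers, y is the line along which they close (so a half turn about z gives the same grasp; the last joint's range is limited). The gripper opens to 94 mm and grips with 3 to 60 N. Pads are 16 mm wide; open, the fingers measure 119 mm over their backs; the gripper's body (75 mm by 177 mm) begins 78 mm behind the grasp point.
Start: joints at [-1.317, 0.417, -0.01, 1.614, 0.005, 1.111, -0.053], TCP at [0.182, 0.598, 0.224] pointing down, gripper open.
Joint ranges: [-2.81, 2.81], [-0.39, 2.02], [-1.27, 1.25], [0.06, 2.57], [-1.19, 4.33], [0.19, 2], [-2.82, 2.82]. Speed limits (rad/s): [1.89, 1.89, 2.39, 2.39, 3.01, 3.01, 3.01].

### API

Orientations are given as a 3x3 rotation matrix whose columns are the frame's x, y, z axes.
In Python, from rig import robot gives the robot as it stands. Calls block until the motion is done:
- robot.move_ptp(position, orientation): joint-space move of the TCP to a pose.
- robot.move_linear(position, velocity=0.15, frame=None, threshold=None): straight line of the TCP; frame=None keeps the orientation; velocity is the mean speed in m/s. With threshold (N) it stops when the force on the tool has changed by that much, and returns True; else False.
- robot.goto_joints(angles): joint-space move.
- robot.gripper_to(opening): finger opening in m; the grip force is fixed at half the most; returns when the fingers have stopped.
- robot.pause(seconds).
- robot.ik(position, orientation): joint angles nearest the present ones, or None.
- robot.get_state(): the state.
- robot.grab_frame(name): name is "scene" or "top"; returns the picture (480x640x3 uint8, red, green, blue); there is no depth.
- robot.camera_info(name): a dict with "fx", "fy", "cx", "cy" (pixels), "rvec" (rotation vector, rad) and "tvec" (3), from world to camera coordinates, as OpenCV has them. Camera axes: x right, y down, z forward; pixel columns grow to the right and rows downward; lengths in m; the calibration is good to about 2 mm. A picture is of the moment at which its call begins. camera_info takes no time and is no camera call.
A pose or a line that the arm cannot do raises robot.PlanningError and nothing moves.
- robot.sign_off(): hands the job in; it is judged then, once.
The state is a dict: "time": time; "qpos": joint angles; "joint_vel": joint speeds; "effort": joint torques, N m; "ee_pos": TCP position; "tool_rot": TCP orientation; "force": force on the tool from outside, world axes, zero at the start; "moment": the same for the moment, N m; "opening": finger opening in m; "grasp_force": force on a finger pad.
Only numpy, scipy, OpenCV 4.12 (cv2) and the standard library are available. Lean on these libraries where they do the work, as an engineer would, in place of code of your own. Each camera call takes 0.05 s, during which the arm holds its last target. There are 200 camera calls.

### The job

One of the two empty crates is stamped underneath and has to go out. With pushes of the fingertips only, never lifting a crate off the bench, tip both of them over away from you, each about its far bottom edge until it lies on its far side with the underside facing you. Only then push the one that bears the stamp, lying as it is, away from you along the bench until its open rim is flush against the low metal rail; leave the other lying where it was tipped and do not disturb the things around.

Things in the scene. Friction and masses are not known exactly. Their poses are not given: they have to be found in the camera images.
- crate_a: the stamped crate: open, empty, light grey plastic, 100 mm deep (x), 150 mm wide (y), 75 mm high (z), upright flat walls 5 mm thick without a lip, 0.25 to 0.5 kg, centre of mass 23 mm above the underside. Origin: centre of the underside; at the start at bench height, x away from the robot across the depth, y left along the long side, z up, yaw within 0.25 rad. On its far side, x points down and z away
- crate_b: the other crate, the same as crate_a but with a plain underside. A 4 mm high rubber foot frame round the underside grips the bench: pushed and raised by a fingertip high on its near wall, a crate pivots on its far bottom edge (pushed low it slides). Let go below about 60 degrees it falls back; beyond about 67 degrees it drops onto its far side and lies there steadily, 100 mm tall and 75 mm deep
- stamp (a point): centre of the stamp, in the middle of crate_a's underside: a dark relief ring 75 mm across with a bar across it; seen from the robot's side once that crate lies on its far side
- crate_a_near_left (a point): near left bottom corner of crate_a, on its outer edge ('near' is the side toward the robot at the start, 'left' is +y)
- crate_a_near_right (a point): near right bottom corner of crate_a, on its outer edge ('near' is the side toward the robot at the start, 'left' is +y)
- crate_a_far_left (a point): far left bottom corner of crate_a, on its outer edge ('near' is the side toward the robot at the start, 'left' is +y)
- crate_a_far_right (a point): far right bottom corner of crate_a, on its outer edge ('near' is the side toward the robot at the start, 'left' is +y)
- crate_b_near_left (a point): near left bottom corner of crate_b, on its outer edge ('near' is the side toward the robot at the start, 'left' is +y)
- crate_b_near_right (a point): near right bottom corner of crate_b, on its outer edge ('near' is the side toward the robot at the start, 'left' is +y)
- crate_b_far_left (a point): far left bottom corner of crate_b, on its outer edge ('near' is the side toward the robot at the start, 'left' is +y)
- crate_b_far_right (a point): far right bottom corner of crate_b, on its outer edge ('near' is the side toward the robot at the start, 'left' is +y)
- rail: the dispatch line: a low flat aluminium rail screwed to the bench beyond the crates, 25 mm wide (x) x 580 mm long (y) x 10 mm high; it cannot move. Origin: centre of its underside, x across it away from the robot, y along it to the left; its near face lies at x = -12.5 mm in its frame
- vial_1: a small plastic sample vial with a screw cap, 24 mm across and 62 mm tall, upright, between the two crates; a loose bystander, origin at the centre of its underside
- dust_cap_0: a small round ribbed plug cap with a hooked strap, 32 x 37 x 14 mm, between the two crates; a loose bystander, origin at the centre of its underside
- multimeter: a hand-held multimeter lying on its back, 142 x 70 x 45 mm, to the left of the crates; a loose bystander, origin at the centre of its underside
- tape_1: a roll of tape lying flat, 62 x 60 x 19 mm, to the left and near; a loose bystander, origin at the centre of its underside
- screwdriver_c: a short screwdriver, 26 x 140 x 30 mm, lying to the right of the crates; a loose bystander, origin at the centre of its underside
- hex_key: a bent hex key, 32 x 104 x 8 mm, lying to the right; a loose bystander, origin at the centre of its underside
- side_cutters: a pair of side cutters, 61 x 144 x 14 mm, lying to the right; a loose bystander, origin at the centre of its underside

How it is judged:
On the way, in this order (a step that is already met when the one before it is completed fails the run):
1. both crates lie on their far sides with the underside facing the robot, the stamped one still more than 10 mm short of the rail (angle between crate_a's own z axis and vertical between 1.47 and 1.67 rad and height (world z) of crate_a between 0.044 and 0.056 m and height (world z) of each of crate_a_far_left, crate_a_far_right, crate_b_far_left, crate_b_far_right below 0.012 m and angle between the z axis of each of crate_a, crate_b and the x axis of rail, either way round below 0.6 rad and angle between crate_b's own z axis and vertical between 1.47 and 1.67 rad and height (world z) of crate_b between 0.044 and 0.056 m and x of crate_a in the frame of rail below -0.0975 m), for 0.2 s.
2. the stamped crate lies with its rim against the rail (angle between crate_a's own z axis and vertical between 1.47 and 1.67 rad and height (world z) of crate_a between 0.044 and 0.056 m and height (world z) of each of crate_a_far_left, crate_a_far_right, crate_b_far_left, crate_b_far_right below 0.012 m and angle between the z axis of each of crate_a, crate_b and the x axis of rail, either way round below 0.6 rad and angle between crate_b's own z axis and vertical between 1.47 and 1.67 rad and height (world z) of crate_b between 0.044 and 0.056 m and x of crate_a in the frame of rail between -0.0975 and -0.08 m and y of crate_a in the frame of rail between -0.27 and 0.27 m and angle between the z axis of crate_a and the x axis of rail, either way round below 0.09 rad), for 0.2 s.
At the end, for the whole second after the job is handed in: Both crates lie at rest on their far sides, underside toward the robot; the stamped one's open rim is against the rail (gap under 10 mm, out of square under 0.09 rad, centre within the rail's length); the other's far bottom corners are within 60 mm of where they stood (all of step 2 and linear speed of each of crate_a, crate_b below 0.01 m/s and distance of each of crate_b_far_left, crate_b_far_right from where it was at the start of the episode below 0.06 m); the robot touches nothing.
It fails at once if a crate is lifted clear of the bench or turned upside down (height (world z) of each of crate_a_near_left, crate_a_near_right, crate_a_far_left, crate_a_far_right above 0.015 m or height (world z) of each of crate_b_near_left, crate_b_near_right, crate_b_far_left, crate_b_far_right above 0.015 m).
It fails at once if a bystander is moved by more than 30 mm (distance of any of vial_1, dust_cap_0, multimeter, tape_1, screwdriver_c, hex_key, side_cutters from where it was at the start of the episode above 0.03 m).
It fails at once if the vial is tipped over (angle between vial_1's own z axis and vertical above 0.5 rad).
It also fails if it takes over 64 s, if anything falls off the work surface, if the arm or the gripper's body presses on something with over 40 N, if the wrist force passes 120 N, or if a joint passes its speed limit or range.

## Working session

There is one attempt and no reset: what is moved stays moved. The work goes in short steps, each a Python script; the robot and the scene stay as the last script left them, time stands still between calls to the robot, and variables do not carry over. Pictures are saved under pics/ and viewed, at most 10 in all, crops included, and the job is handed in when it is done.

```bash
ls; mkdir -p pics
python3 - <<'E'
from rig import robot
import cv2
for n in("scene","top"):
    im=robot.grab_frame(n); cv2.imwrite(f"pics/{n}0.png",im[:,:,::-1]); print(n,robot.camera_info(n))
s=robot.get_state(); print(s)
E
```

```text
pics
scene {'fx': 480.1582913563935, 'fy': 480.1582913563935, 'cx': 321.50096788841114, 'cy': 235.38029548611684, 'rvec': array([ 1.96803238, -1.01410294,  0.50679381]), 'tvec': array([-0.31066633,  0.28460863,  0.89839664])}
top {'fx': 535.1828572477398, 'fy': 535.1828572477398, 'cx': 316.8030678427364, 'cy': 237.7426213807674, 'rvec': array([ 2.21433816, -2.15193419,  0.09558791]), 'tvec': array([-0.01536722,  0.54547158,  1.32624559])}
{'time': 0.1, 'qpos': array([-1.31650455,  0.41790216, -0.01032862,  1.61405675,  0.00470492,
        1.11069285, -0.05298635]), 'joint_vel': array([-0.00167929, -0.00139226,  0.00192491, -0.00180097, -0.00120884,
       -0.00069191, -0.00107643]), 'effort': array([ 2.53049875e-03, -8.52575541e+01,  6.39988706e-01, -4.26692355e+01,
       -4.89525462e-02,  1.63471524e-02,  1.94797217e-04]), 'ee_pos': array([0.18209606, 0.59758248, 0.22391934]), 'tool_rot': array([[-9.56585353e-01,  2.91452243e-01, -2.27698280e-04],
       [ 2.91452322e-01,  9.56584823e-01, -1.00982966e-03],
       [-7.65043995e-05, -1.03235145e-03, -9.99999464e-01]]), 'force': array([-0.10880938,  0.00241233, -0.24263737]), 'moment': array([0.04345745, 0.02240386, 0.00763017]), 'grasp_force': 0.0, 'opening': 0.0939815014283895}
```

View pics/top0.png

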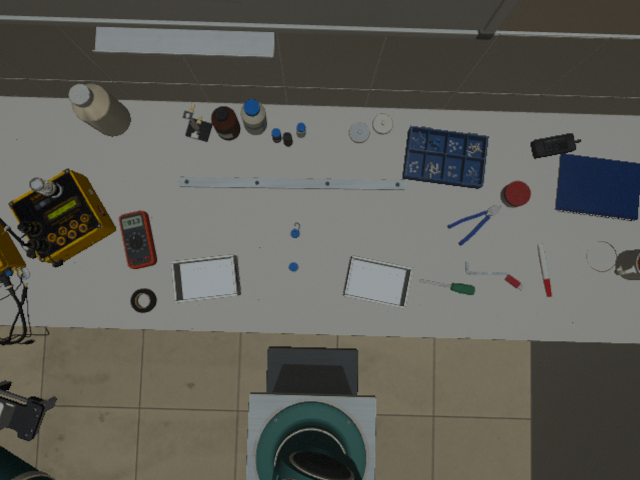

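View pics/scene0.png

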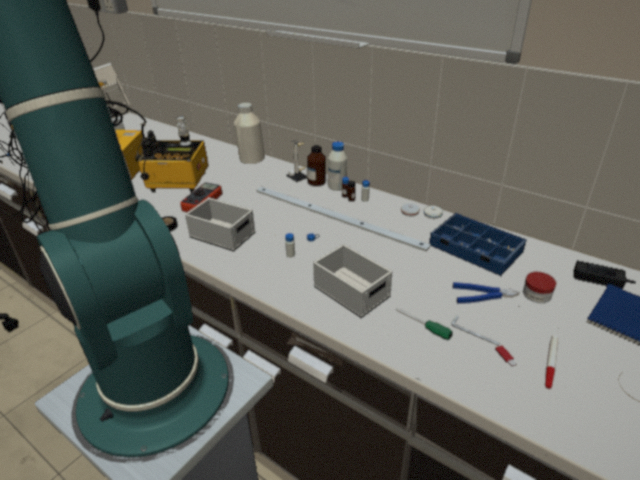

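```bash
cat > h.py <<'E'
import numpy as np, cv2
from rig import robot
def cam(n):
    c=robot.camera_info(n); K=np.array([[c["fx"],0,c["cx"]],[0,c["fy"],c["cy"]],[0,0,1]])
    return K,np.array(c["rvec"]),np.array(c["tvec"])
def proj(n,P):
    K,r,t=cam(n); return cv2.projectPoints(np.atleast_2d(np.array(P,float)),r,t,K,None)[0][:,0]
def unproj(n,uv,z):
    K,r,t=cam(n); R=cv2.Rodrigues(r)[0]; uv=np.atleast_2d(uv).astype(float); C=-R.T@t
    d=(np.c_[uv,np.ones(len(uv))]@np.linalg.inv(K).T)@R
    return C+d*((z-C[2])/d[:,2])[:,None]
E
python3 - <<'E'
import cv2,numpy as np
from h import *
t=cv2.imread("pics/top0.png"); s=cv2.imread("pics/scene0.png")
a=cv2.resize(t[250:310,165:245],None,fx=5,fy=5,interpolation=cv2.INTER_CUBIC)
b=cv2.resize(t[250:310,338:418],None,fx=5,fy=5,interpolation=cv2.INTER_CUBIC)
c=cv2.resize(s[192:258,180:260],None,fx=5,fy=5,interpolation=cv2.INTER_CUBIC)[:300]
d=cv2.resize(s[243:318,310:400],None,fx=4,fy=4,interpolation=cv2.INTER_CUBIC)
d=cv2.copyMakeBorder(d,0,0,0,40,cv2.BORDER_CONSTANT)
cv2.imwrite("pics/crop.png",np.vstack([np.hstack([a,b]),np.hstack([c,d])]))
for n in("top","scene"):
    K,r,tv=cam(n); print(n,-cv2.Rodrigues(r)[0].T@tv)
print(unproj("top",[[180,183],[404,184.5],[207,278],[377,281]],0.01).round(3))
print("vial/cap/tape",unproj("top",[[293,267]],.062).round(3),unproj("top",[[295,232],[144,300],[138,240],[450,287]],.01).round(3))
E
```

```text
top [0.43674642 0.0077145  1.36597797]
scene [-0.27646177 -0.60854225  0.73340125]
[[ 0.677  0.354  0.01 ]
 [ 0.69  -0.22   0.01 ]
 [ 0.437  0.274  0.01 ]
 [ 0.441 -0.155  0.01 ]]
vial/cap/tape [[0.469 0.056 0.062]] [[ 0.56   0.056  0.01 ]
 [ 0.377  0.43   0.01 ]
 [ 0.528  0.453  0.01 ]
 [ 0.432 -0.34   0.01 ]]
```

View pics/crop.png

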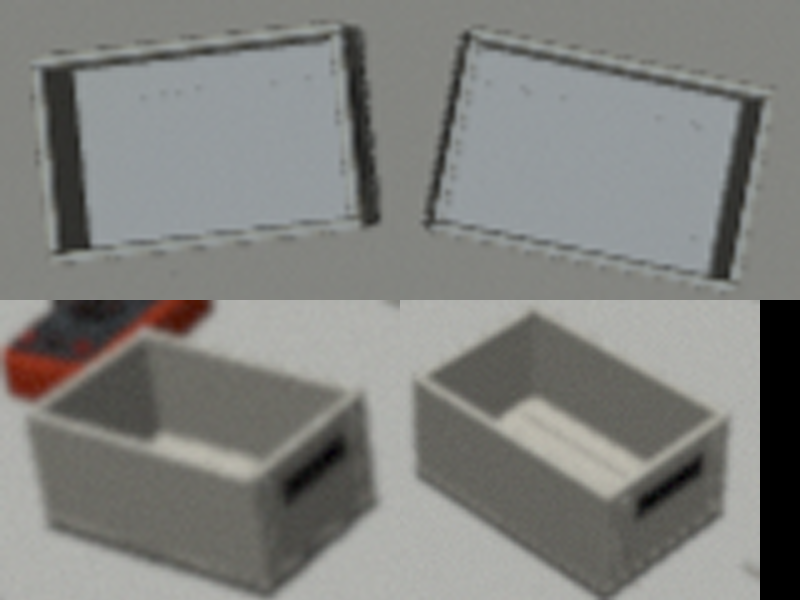

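The crop shows both crates' rims clearly. In the top view the left crate's rim corners are near (172,262), (234,255), (237,295) and (176,301). The right crate's are near (351,256), (412,268), (405,306) and (343,294). I'll fit both poses using the two cameras.

```bash
cat >> h.py <<'E'
def Rt(yaw):
    c,s=np.cos(yaw),np.sin(yaw); return np.array([[-c,-s,0],[-s,c,0],[0,0,-1.]]).T
def tool(p,yaw):  # rotation, tool y along crate y, pointing down
    return Rt(yaw)
E
python3 - <<'E'
from h import *
from scipy.optimize import least_squares
# order NL NR FR FL
L=np.array([[-.05,.075],[-.05,-.075],[.05,-.075],[.05,.075]])
def up(p,o,s): return (np.array(p,float)+.5)/s-.5+np.array(o)
D={"left":(up([[55,259],[361,223],[345,25],[35,62]],(165,250),5),
  up([[28,112],[262,178],[360,92],[148,35],[50,227],[268,297],[378,200]],(180,192),5)),
 "right":(up([[28,223],[337,284],[370,93],[68,31]],(338,250),5),
  up([[16,78],[206,200],[327,115],[133,14],[18,175],[206,297],[322,217]],(310,243),4))}
out={}
for k,(tp,sp) in D.items():
    def pts(q):
        c,s=np.cos(q[2]),np.sin(q[2]); P=L@np.array([[c,s],[-s,c]])+q[:2]
        return np.vstack([np.c_[P,np.full(4,.075)],np.c_[P[:3],np.zeros(3)]])
    f=lambda q,a=1,b=1:np.r_[a*(proj("top",pts(q)[:4])-tp).ravel(),b*(proj("scene",pts(q))-sp).ravel()]
    r=[least_squares(lambda q:f(q,*w),[.43,.27 if k=="left" else -.15,0]).x for w in((1,0),(0,1),(1,1))]
    print(k,np.round(r,4)); print(f(r[2]).reshape(-1,2).round(1).tolist()); out[k]=r[2]
np.save("c.npy",out)
# rail near edge: bright strip, bottom boundary in the top view
g=cv2.cvtColor(cv2.imread("pics/top0.png"),cv2.COLOR_BGR2GRAY).astype(float)
us=np.arange(185,400,5); v=[178+np.argmin(np.diff(g[178:198,u]))+.5 for u in us]
print(np.array(v))
P=unproj("top",np.c_[us,v],.01); m=np.abs(np.array(v)-np.median(v))<4
a=np.polyfit(P[m,1],P[m,0],1); print("near face x = %.4f*y + %.4f"%tuple(a))
E
```

```text
left [[0.4367 0.2676 0.1434]
 [0.4329 0.267  0.1487]
 [0.435  0.2679 0.1443]]
[[-0.5, 1.7], [0.7, 1.6], [-0.4, -0.2], [-0.5, -0.4], [-0.3, -0.5], [-1.3, -0.1], [1.7, -1.4], [-0.2, -2.0], [0.3, -0.1], [1.2, 0.1], [0.9, 0.3]]
right [[ 0.4411 -0.149  -0.17  ]
 [ 0.4347 -0.1525 -0.1769]
 [ 0.4381 -0.1505 -0.1751]]
[[0.5, 2.3], [-0.0, 2.8], [1.2, 0.1], [0.7, -0.1], [-1.1, -1.6], [0.6, -1.4], [1.1, -1.5], [0.4, -3.7], [-0.5, -0.4], [-0.2, 0.8], [0.4, -1.2]]
[179.5 185.5 185.5 185.5 185.5 186.5 186.5 186.5 186.5 186.5 186.5 186.5
 186.5 186.5 180.5 186.5 186.5 186.5 186.5 186.5 187.5 187.5 187.5 187.5
 187.5 187.5 187.5 187.5 187.5 187.5 187.5 187.5 187.5 187.5 188.5 188.5
 188.5 188.5 188.5 188.5 188.5 188.5 188.5]
near face x = -0.0152*y + 0.6757
```

```bash
cat >> h.py <<'E'
def tip(c, h=.063):
    x,y,yaw=c; d=np.array([np.cos(yaw),np.sin(yaw),0]); R=Rt(yaw)
    pv=np.array([x,y,0])+.05*d; up=np.array([0,0,1.])
    at=lambda a,z: pv+a*d+(z+.019)*up      # a: TCP along d from the pivot, z: fingertip height
    robot.move_ptp(at(-.145,.16),R); robot.move_linear(at(-.145,h),.15)
    f0=robot.get_state()["force"]
    hit=robot.move_linear(at(-.088,h),.03,threshold=1.2)
    p=robot.get_state()["ee_pos"]; a0=(p-pv)@d; print("touch",hit,"a=%.4f"%a0)
    if not hit or not -.118<a0<-.095: print("unexpected touch, stopped"); return
    e=-.1-a0                                # TCP to wall
    for th in np.radians([6,14,24,34,44,54,63,71,79]):
        n=np.array([np.cos(th),-np.sin(th)])
        q=np.array([-.1*np.cos(th)+h*np.sin(th),.1*np.sin(th)+h*np.cos(th)])+.002*n
        s=robot.move_linear(at(q[0]-e,q[1]),.08,threshold=30)
        st=robot.get_state(); print("%.0f"%np.degrees(th),s,(st["force"]-f0).round(1),"t=%.1f"%st["time"])
        if s: return
    robot.pause(.4); p=robot.get_state()["ee_pos"]
    robot.move_linear(p-.05*d+[0,0,.03],.15); robot.move_linear(p-.08*d+[0,0,.12],.2)
E
python3 - <<'E'
from h import *
c=np.load("c.npy",allow_pickle=True).item()
tip(c["left"])
cv2.imwrite("pics/s1.png",robot.grab_frame("scene")[:,:,::-1])
E
```

```text
touch True a=-0.1094
6 False [-2.7  0.2 -0.9] t=3.8
14 False [-2.2  0.1 -1.3] t=4.2
24 False [-5.7 -0.2  1.7] t=4.6
34 False [-7.  -2.7  9.8] t=5.0
44 False [-6.2 -2.8 15.8] t=5.4
54 False [-3.2 -3.1 22.3] t=5.8
63 False [ 1.4 -3.3 23.3] t=6.1
71 False [ 4.1 -2.9 21.7] t=6.5
79 False [ 6.7 -0.7 20.6] t=6.8
```

View pics/s1.png

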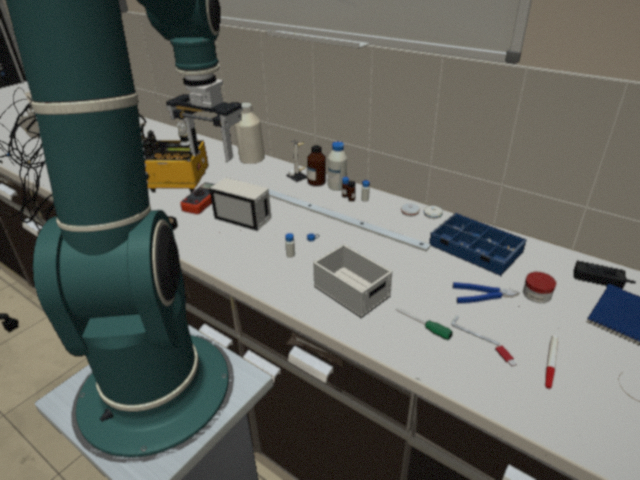

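The left crate lies tipped and its underside at about (240,208) looks plain, so the right crate should be the stamped one. I'll tip that next.

Run:
```python
from h import *
c=np.load("c.npy",allow_pickle=True).item()
p=robot.get_state()["ee_pos"]; robot.move_linear([p[0],p[1],.25],.25)
tip(c["right"])
p=robot.get_state()["ee_pos"]; robot.move_linear([.40,p[1]+.0,.28],.2)
a=robot.grab_frame("scene")[150:330,170:430]; b=robot.grab_frame("top")[200:320,110:420]
cv2.imwrite("pics/top2.png",robot.grab_frame("top")[:,:,::-1]);cv2.imwrite("pics/scene2.png",robot.grab_frame("scene")[:,:,::-1])
a=cv2.resize(a,(468,324)); b=cv2.resize(b,(697,270),interpolation=cv2.INTER_CUBIC)
o=np.zeros((594,697,3),np.uint8); o[:324,:468]=a; o[324:]=b
cv2.imwrite("pics/v2.png",o[:,:,::-1])
```

```text
touch True a=-0.1086
6 False [-0.1 -0.3 -3.1] t=12.6
14 False [-0.6 -1.6 -1.9] t=12.9
24 False [-3.6  0.4  2.4] t=13.3
34 False [-5.2  0.5  9.7] t=13.7
44 False [-4.1  1.7 17.3] t=14.1
54 False [-2.3  1.4 22.4] t=14.5
63 False [ 1.9  1.  24.1] t=14.9
71 False [ 6.4 -0.6 23. ] t=15.2
79 False [10.3  0.4 22.1] t=15.6
```

View pics/v2.png

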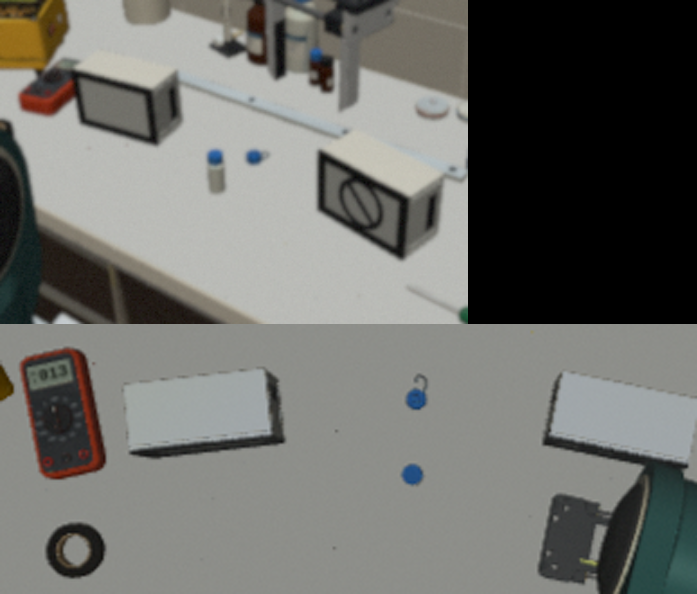

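The right crate bears the ring and bar at about (360,203) in the crop, and both crates lie on their far sides. Next I'll measure the near top edges to place them, then push.

Run:
```python
from h import *
c=np.load("c.npy",allow_pickle=True).item()
for k,px in(("left",[[130,128],[281,112]]),("right",[[547,112],[686,138]])):
    P=unproj("top",np.array(px)/2.248+[110,200],.1); d=P[0]-P[1]
    x,y,w=c[k]
    print(k,"near top edge",P[:,:2].round(3).tolist(),"mid",P.mean(0)[:2].round(3),"len %.3f yaw %.3f"%(np.hypot(*d[:2]),np.arctan2(-d[0],d[1])),"expected",(np.array([x,y])+.05*np.array([np.cos(w),np.sin(w)])).round(3),round(w,3))
# underside corners (bottom pair z=0, top pair z=.1) in scene view
for k,px in(("left",[[78,122],[156,141]]),("right",[[321,213],[403,256]])):
    print(k,"bottom edge from scene",unproj("scene",np.array(px)/1.8+[170,150],0)[:,:2].round(3).tolist())
```

```text
left near top edge [[0.484, 0.351], [0.505, 0.193]] mid [0.494 0.272] len 0.159 yaw 0.135 expected [0.485 0.275] 0.144
right near top edge [[0.513, -0.087], [0.49, -0.234]] mid [ 0.502 -0.16 ] len 0.149 yaw -0.157 expected [ 0.487 -0.159] -0.175
left bottom edge from scene [[0.48, 0.354], [0.509, 0.212]]
right bottom edge from scene [[0.504, -0.098], [0.489, -0.234]]
```

Run:
```python
from h import *
m=np.array([.499,-.163]); w0,w1=-.165,.018; e=.009; z=.03+.019
def P(m,w,b,zz=z): return [m[0]-(e+b)*np.cos(w),m[1]-(e+b)*np.sin(w),zz]
robot.move_ptp(P(m,w0,.03,.2),Rt(w0)); robot.move_linear(P(m,w0,.03),.15)
print("touch",robot.move_linear(P(m,w0,-.01),.03,threshold=1.5),robot.get_state()["ee_pos"].round(4))
p=robot.get_state()["ee_pos"]; x0=p[0]; x1=.575; y0=p[1]
for i in range(1,7):
    t=i/6; w=w0+(w1-w0)*min(1,i/5)
    s=robot.move_linear([x0+(x1-x0)*t,y0-.004*t,z],.05,frame=Rt(w),threshold=25)
    st=robot.get_state(); print(i,s,st["ee_pos"].round(3),st["force"].round(1),round(st["time"],1))
    if s: break
cv2.imwrite("pics/top3.png",robot.grab_frame("top")[:,:,::-1]);a=robot.grab_frame("scene")
o=np.zeros((600,800,3),np.uint8); o[:324,:540]=cv2.resize(a[150:330,200:500],(540,324)); o[330:600,:]=cv2.resize(robot.grab_frame("top")[165:300,100:500],(800,270),interpolation=cv2.INTER_CUBIC)
cv2.imwrite("pics/v3.png",o[:,:,::-1])
```

```text
touch True [ 0.4872 -0.161   0.0487]
1 False [ 0.502 -0.162  0.049] [ 0.7 -0.3 -0.9] 20.7
2 False [ 0.517 -0.162  0.049] [ 0.3 -1.   0.1] 21.2
3 False [ 0.531 -0.163  0.049] [ 0.2  0.4 -0.5] 21.6
4 False [ 0.546 -0.164  0.049] [0.2 1.  0.3] 22.1
5 False [ 0.561 -0.164  0.049] [-0.5  0.5 -0.7] 22.5
6 False [ 0.575 -0.165  0.049] [-1.  -0.1 -0.4] 22.9
```

View pics/v3.png

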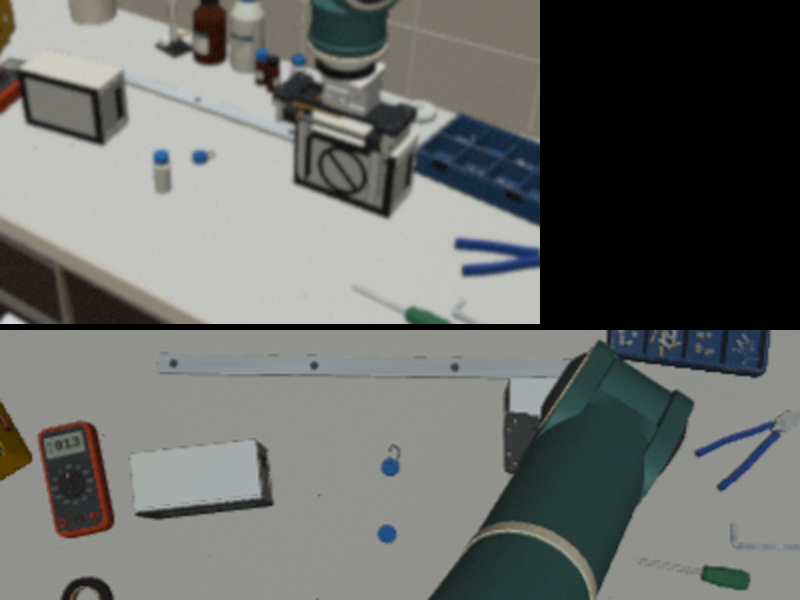

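The stamped crate is upright against the fingers at about (340,160) in the crop and nearly square, about 20 mm short of the rail. I'll push on slowly until the rail stops it.

Run:
```python
from h import *
p=robot.get_state()["ee_pos"]
s=robot.move_linear(p+[.035,0,0],.025,threshold=12)
st=robot.get_state(); q=st["ee_pos"]; print(s,q.round(4),st["force"].round(1),round(st["time"],1))
robot.pause(.3); robot.move_linear(q-[.06,0,0],.08); robot.move_linear(q+[-.06,0,.2],.2); robot.move_linear([.40,-.05,.3],.25)
o=np.zeros((600,800,3),np.uint8); o[:324,:540]=cv2.resize(robot.grab_frame("scene")[150:330,200:500],(540,324)); t=robot.grab_frame("top"); cv2.imwrite("pics/top4.png",t[:,:,::-1])
o[330:600,:]=cv2.resize(t[165:300,100:500],(800,270),interpolation=cv2.INTER_CUBIC)
cv2.imwrite("pics/v4.png",o[:,:,::-1])
```

```text
True [ 0.5965 -0.1652  0.0486] [-4.4 -0.4  3.7] 24.0
```

View pics/v4.png

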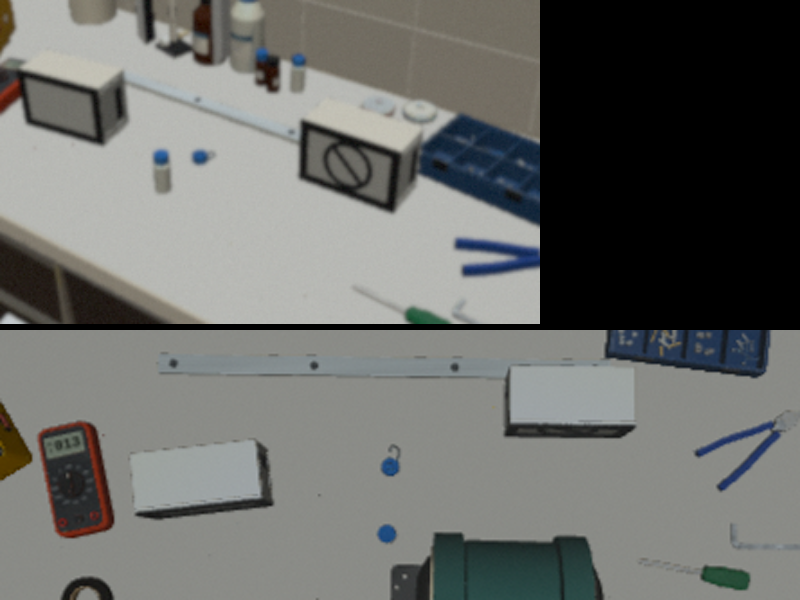

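Run:
```python
from h import *
f=lambda p,z:unproj("top",np.array(p)/2.+[100,165],z)[:,:2].round(4).tolist()
print("top far edge",f([[508,36],[634,36]],.1),"near",f([[505,96],[634,98]],.1))
print("rail near",f([[160,44],[505,48]],.01))
print(robot.get_state()["time"])
```

```text
top far edge [[0.6734, -0.0847], [0.6779, -0.2357]] near [[0.601, -0.0827], [0.6031, -0.2366]]
rail near [[0.6667, 0.3534], [0.6746, -0.0877]]
27.3417
```

```bash
python3 -c "
from rig import robot
robot.pause(.3); print(robot.sign_off())"
```

```text
the job is handed in; nothing more can be done
None
```

Job handed in at about 28 s on the robot's clock: both crates lie on their far sides, and the stamped (right) one sits flush and square against the rail to within the camera's roughly 2 mm. The plain (left) one lies where it was tipped, and the bystanders in the last picture look undisturbed.

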